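# Close and latch the glaze sample case

## Task

Close up the wooden case of test wedges: with your fingertips push its sliding cover fully home, and then swing the small metal catch all the way across behind the cover's raised rail so that it cannot slide open. Only push: pick nothing up, and leave the wedges in the case and the flask, dropper bottle and paste jar around it standing where they are. Do not swing the catch before the cover is home.

Things in the scene. Friction and masses are not known exactly. Their poses are not given: they have to be found in the camera images.
- sample_case: Low brown wooden case, 200 x 150 mm, side walls 56 mm high, fixed to the table. Origin: centre of its underside. Its own x runs along the cover's travel, from the mouth end (-x, nearer the robot and to its right) to the closed end (+x); z up; its y to the left seen looking along x. At the mouth end, behind the closed cover's rail, is a flat ledge 35 mm long, top 42 mm above the table, between the side walls.
- cover (a joint): How far the pale wooden sliding cover stands open, in m: 0 fully home, up to 0.10; it slides out along the case's -x. Sliding friction about 1.5 N; it stays where it is left.
- catch (a joint): Angle of the metal catch in rad: 0 = pointing straight out of the mouth end along the case's -x (clear), growing clockwise seen from above to 1.57 = across the mouth along the case's +y, behind the rail (latched, at its stop). Turns easily (about 1 N at its end) and stays where it is left.
- rail_face (a point): Mid-length of the vertical outer face (facing the case's -x) of the raised rail on the cover's outer end, 66 mm above the table. The rail is 85 mm long along the case's y, 10 mm thick and rises from the cover's top (50 mm above the table) to 78 mm; its inner side slopes. Push here along the case's +x. Moves with the cover; when home it is at (-65, 17.5) mm in the case's x, y.
- catch_pivot (a point): Axis of the catch, 68 mm above the table, on the end of the case's -y side wall; at (-74, -68) mm in the case's x, y.
- catch_end (a point): Free end of the catch's centre line, 60 mm from the pivot, 68 mm above the table. The catch is a steel bar with round ends, 12 mm wide, 58 to 78 mm above the table.
- wedge_a: Small white porcelain test wedge lying loose on the case's floor, 26 x 46 x 14 mm; origin at its underside.
- wedge_b: Another such wedge in the case, 26 x 40 x 16 mm; origin at its underside.
- wedge_c: Another such wedge in the case, 28 x 44 x 18 mm; origin at its underside.
- flask_mid (a point): Centre of a small loose waisted glass flask, 41 mm across, 70 mm tall, standing beside the case on its +y side.
- dropper_mid (a point): Centre of a small loose white dropper bottle, 31 mm across, 66 mm tall, standing beside the case on its -y side.
- paste_mid (a point): Centre of a small loose lidded paste jar, 47 mm across, 54 mm tall, standing left of the case and nearer the robot.

How it is judged:
By the outcome, as a careful person would: the job done as asked, in the order asked, and still so for the second after the job is handed in, with the robot touching nothing.
It also fails if it takes over 48 s, if anything falls off the work surface, if the arm or the gripper's body presses on something with over 40 N, if the wrist force passes 120 N, or if a joint passes its speed limit or range.

## Robot

A 6-joint arm with a two-finger parallel gripper is mounted at the origin on the work surface; the furniture and walls round the work are solid. World frame = base frame: x ahead of the robot, y to its left, z up, the work surface at z = 0. Lengths are in m, angles in rad, forces in N, time in s.
With the tool pointing down it reaches from about 0.35 to 0.975 m from the base axis. Payload 4.9 kg.
Tool frame: the origin (TCP) lies at the very end of the fingers, on their centre line; the grasp point (between the pads) lies 19 mm behind it (ctrl.pinch_z is the distance from the TCP to the grasp point, in m); z points along the fingers, y is the direction in which the jaws open and shut (so a half turn about z gives the same grasp; the last joint's range is limited). The gripper opens to 85 mm and grips with 20 to 120 N. Pads are 22 mm wide; open, the fingers measure 114 mm over their backs; the gripper's body (76 mm by 85 mm) begins 54 mm behind the grasp point. The pads swing forward as they close: fully open they stand 13 mm farther back than shut.
Start: joints at [-0.119, 0.053, 1.613, -0, 1.476, -0.119], TCP at [0.625, 0, 0.231] pointing down, gripper open.
Joint ranges: [-3.01, 3.01], [-1.01, 2.22], [0.06, 2.58], [-1.02, 4.17], [0.09, 2.62], [-3.14, 3.14]. Speed limits (rad/s): [2.57, 2.57, 3.14, 3.14, 3.14, 3.14].

## Interface

Orientations are given as a rotation vector (axis times angle).
In Python, from station import ctrl gives the robot as it stands.
- The arm moves only by the tool carry_out, never from a script. Its argument "series" is a list of rows, each a list of 7 numbers: the shift along the world's x, y, z each as a share of 0.025 m, from -1 to 1, then the turn, a rotation vector about the world's x, y, z each as a share of 0.1 rad, from -1 to 1, then the opening, from 0 (shut) to 1 (fully open). A call has 1 to 12 rows; each row shifts and turns the commanded pose from where the row before left it; what a row does not reach is not made up. A row lasts 1/10 s, in which the tool goes at most 50 mm and 8.59 degrees, less where a joint would pass 70% of its speed; a pose out of reach is approached as far as the arm can. A call with a number of a shift or a turn outside -1 to 1 is refused whole. A call with a gripper value outside its range is refused whole. The fingers move at their own pace and stop on an object; "grip_force" is the grip in N (left out, the last holds). Time passes only in rows, so rows that do not move let the fingers close. It gives the time, the measured TCP pose, the force and the opening at its end, in the units of the state.
- ctrl.get_obs(): the state, without advancing time (a new reading comes with each control period).
- ctrl.get_image(name): name is "scene" or "side" or "wrist"; returns a dict with "frame" (420x560x3 uint8, blue, green, red), "fx", "fy", "cx", "cy" (pixels), "R" (3x3) and "t" (3): a world point X has camera coordinates R X + t; the wrist camera has in their place "hand_eye" (4x4, takes a point from camera to tool coordinates, whose origin is the TCP and whose axes are the flange's). Camera axes: x right, y down, z forward; pixel columns grow to the right and rows downward; lengths in m; the calibration is good to about 2 mm. A picture is of the moment at which its call begins: read the wrist's pose just before it. There is no depth.
- ctrl.finish_job(): hands the job in, once; it reports no verdict.
Trained networks look in a picture, given as the dict that the camera call returned (one of the last four; its "shot" number tells which), for a name from the list of things; names that differ only in an ending like _2 or _b are one class to them, and where a whole thing is asked for, a point or a joint stands for the part that bears it (a point fixed in the world has none). Each returns a list of dicts, best first, with "p" (0 to 1); they miss things now and then, are a little off and sometimes report something else, mostly with a low value. They report only what shows in the picture. A call takes as long as a camera call.
- ctrl.trace(picture, name): "mask" (420x560 bool, what is visible of it) and "rect" ([left, top, width, height] as shares, 0 to 1, of the picture: columns of its width, rows of its height, round what is visible of it).
- ctrl.mark_of(picture, name): "position" ([column, row] as shares, 0 to 1, of the picture: columns of its width, rows of its height: a listed point, or the origin of a listed thing).
The state is a dict: "t": time; "q": joint angles; "dq": joint speeds; "effort": joint torques, N m; "tool_pos": TCP position; "tool_rot": TCP orientation; "contact_force": force on the tool from outside, world axes, zero at the start; "wrist_torque": the same for the moment, N m; "opening": finger opening in m.
Only numpy, scipy, OpenCV 4.12 (cv2) and the standard library are available. Lean on these libraries where they do the work, as an engineer would, in place of code of your own. Each camera call takes 0.05 s, during which the arm holds its last target.

## Working session

There is one attempt and no reset: what is moved stays moved. The work goes in short steps, Python scripts to look and compute and a tool call to move; the robot and the scene stay as the last step left them, time stands still between calls to the robot, and variables do not carry over. Pictures are saved under pics/ and viewed, and the job is handed in when it is done.

Besides the shell and the picture viewer there is one more tool, called after "Call:" as name(argument=value, ...) on one line, values as JSON. carry_out: Moves the arm, as the interface text tells. Shift numbers are shares of 0.025 m and turn numbers shares of 0.1 rad, none past 1 either way. Its arguments: {"type":"object","properties":{"series":{"type":"array"},"grip_force":{"type":"number"}},"required":["series"]}

```bash
ls; mkdir -p pics
cat > h.py <<'E'
import numpy as np,cv2
from station import ctrl
def ray(im,u,v):
    R=np.array(im['R']);t=np.array(im['t'])
    d=R.T@np.array([(u-im['cx'])/im['fx'],(v-im['cy'])/im['fy'],1]);return -R.T@t,d
def atz(im,u,v,z):
    o,d=ray(im,u,v);return o+d*(z-o[2])/d[2]
def proj(im,X):
    c=np.array(im['R'])@np.array(X)+np.array(im['t']);return np.array([im['fx']*c[0]/c[2]+im['cx'],im['fy']*c[1]/c[2]+im['cy']])
E
python3 - <<'E'
from h import *
o=ctrl.get_obs();print(o['t'],o['tool_pos'],o['tool_rot'],o['opening'])
for n in ['scene','side']:
    im=ctrl.get_image(n);cv2.imwrite(f'pics/{n}0.png',im['frame'])
    print(n, -np.array(im['R']).T@np.array(im['t']))
    for k,z in [('sample_case',0),('rail_face',.066),('catch_pivot',.068),('catch_end',.068),('flask_mid',.035),('dropper_mid',.033),('paste_mid',.027)]:
        for m in ctrl.mark_of(im,k)[:2]:
            u,v=m['position'][0]*560,m['position'][1]*420
            print(k,round(m['p'],2),round(u),round(v),atz(im,u,v,z).round(4))
E
```

```text
pics
0.0 [6.24390287e-01 6.83380253e-05 2.30078373e-01] [-2.2203508e+00 -2.2203160e+00  1.9682904e-03] 0.08554635422665285
scene [0.11529429 0.46883436 0.4972129 ]
sample_case 0.96 293 230 [ 0.568  -0.1589 -0.    ]
sample_case 0.65 360 202 [ 0.5162 -0.3451  0.    ]
rail_face 0.69 357 202 [ 0.4692 -0.2353  0.066 ]
catch_pivot 0.61 326 185 [ 0.5561 -0.2564  0.068 ]
flask_mid 0.59 298 244 [ 0.5025 -0.0831  0.035 ]
flask_mid 0.5 328 185 [ 0.5857 -0.3135  0.035 ]
dropper_mid 0.68 273 188 [ 0.679  -0.2317  0.033 ]
paste_mid 0.87 290 308 [0.4174 0.0552 0.027 ]
side [1.13861982 0.40063218 0.63263517]
sample_case 0.9 246 231 [ 0.5731 -0.1702  0.    ]
rail_face 0.76 257 169 [ 0.461  -0.2387  0.066 ]
catch_pivot 0.47 211 184 [ 0.5663 -0.2706  0.068 ]
catch_end 0.69 214 187 [ 0.57   -0.2576  0.068 ]
catch_end 0.63 215 172 [ 0.5301 -0.2965  0.068 ]
flask_mid 0.62 302 218 [ 0.5033 -0.0822  0.035 ]
dropper_mid 0.75 183 230 [ 0.6784 -0.2341  0.033 ]
paste_mid 0.9 384 226 [0.4141 0.0491 0.027 ]
```

```bash
python3 -c "
import cv2
for n in ['scene','side']:
    a=cv2.imread(f'pics/{n}0.png')[110:350,120:440]
    cv2.imwrite(f'pics/{n}0c.png',cv2.resize(a,(800,600),interpolation=cv2.INTER_CUBIC))"
```

```text
(no output)
```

View pics/scene0c.png

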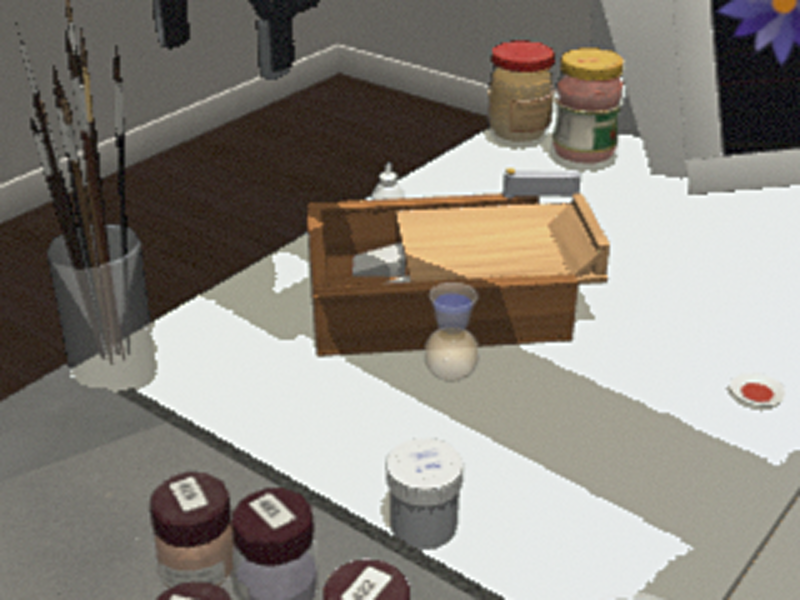

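View pics/side0c.png

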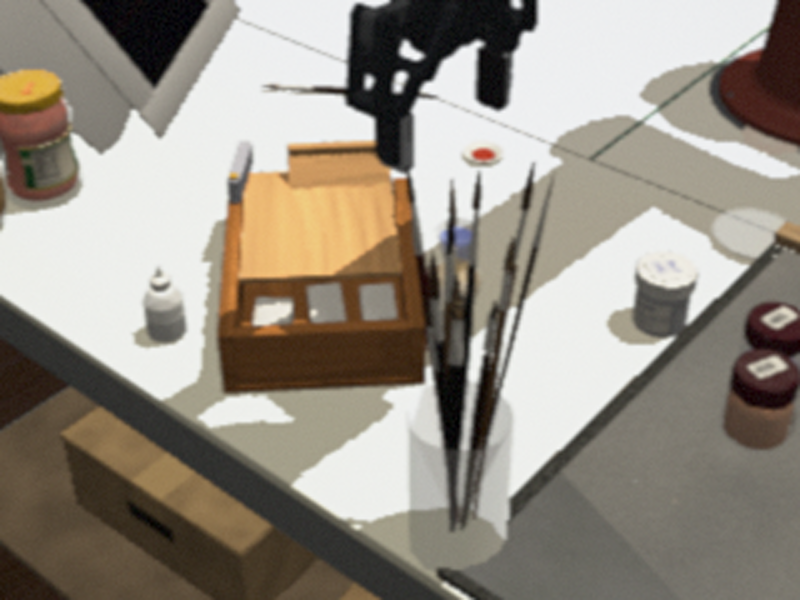

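```bash
cat > fit.py <<'E'
from h import *
from scipy.optimize import least_squares
ims={n:ctrl.get_image(n) for n in ['scene','side']}
f=lambda p:(p[0]/2.5+120,p[1]/2.5+110)
# (case xyz in mm, cam, crop pixel)
P=[((100,75,0),'scene',(317,354)),((-100,75,0),'scene',(573,338)),((100,75,56),'scene',(314,292)),
((100,-75,56),'scene',(309,206)),((100,-75,0),'side',(226,389)),((100,75,0),'side',(425,380)),
((100,-75,56),'side',(222,350)),((100,75,56),'side',(424,330)),
((-74,-68,78),'scene',(509,174)),((-74,-68,78),'side',(236,181))]
def X(p,c):
    x,y,th=p[:3];c=np.array(c)/1e3
    return np.array([x+np.cos(th)*c[0]-np.sin(th)*c[1],y+np.sin(th)*c[0]+np.cos(th)*c[1],c[2]])
def res(p): return np.concatenate([proj(ims[n],X(p,c))-f(q) for c,n,q in P])
if __name__=='__main__':
    s=least_squares(res,[.57,-.165,.6],loss='soft_l1');p=s.x
    print(p,res(p).reshape(-1,2).round(1).tolist())
    for n,q,z in [('scene',(525,135),0),('scene',(588,160),0),('side',(40,195),0),('side',(0,195),0),('scene',(690,190),0),('side',(130,140),0)]:
        print(n,q,atz(ims[n],*f(q),z).round(3))
    for n in ims:
        for k in ['cover','catch']:
            for m in ctrl.trace(ims[n],k)[:2]: print(n,k,m['p'],m['rect'])
        im=ims[n]['frame'].copy()
        big=cv2.resize(im,None,fx=2.5,fy=2.5,interpolation=cv2.INTER_CUBIC)
        def L(a,b,col):
            q=[tuple(int(v) for v in proj(ims[n],X(p,c))*2.5) for c in(a,b)];cv2.line(big,*q,col,1)
        for z in(0,56):
            c=[(100,75,z),(-100,75,z),(-100,-75,z),(100,-75,z)]
            for i in range(4):L(c[i],c[(i+1)%4],(0,0,255))
        L((-74,-68,78),(-134,-68,78),(0,255,0))
        for d in (60,70,80,90,100):L((-65-d,-25,78),(-65-d,60,78),(255,0,0))
        cv2.imwrite(f'pics/{n}_fit.png',big[275:875,300:1100])
E
python3 fit.py
```

```text
[ 0.57112066 -0.16283582  0.76761624] [[-0.2, 1.3], [0.5, 1.1], [-0.2, 1.2], [-1.1, -2.0], [-0.9, 1.8], [0.7, 1.4], [-2.0, -6.0], [1.3, -2.0], [0.6, -1.1], [-0.9, -1.8]]
scene (525, 135) [ 0.684 -0.483  0.   ]
scene (588, 160) [ 0.6  -0.47  0.  ]
side (40, 195) [ 0.619 -0.47   0.   ]
side (0, 195) [ 0.642 -0.499  0.   ]
scene (690, 190) [ 0.488 -0.471  0.   ]
side (130, 140) [ 0.503 -0.482  0.   ]
scene cover 0.58 [0.5021, 0.4426, 0.1455, 0.0983]
scene catch 0.8 [0.5725, 0.4217, 0.0586, 0.0252]
side cover 0.68 [0.3859, 0.3933, 0.1127, 0.1421]
side cover 0.32 [0.3752, 0.3969, 0.0205, 0.05]
side catch 0.45 [0.3768, 0.3988, 0.0204, 0.0557]
```

View pics/scene_fit.png

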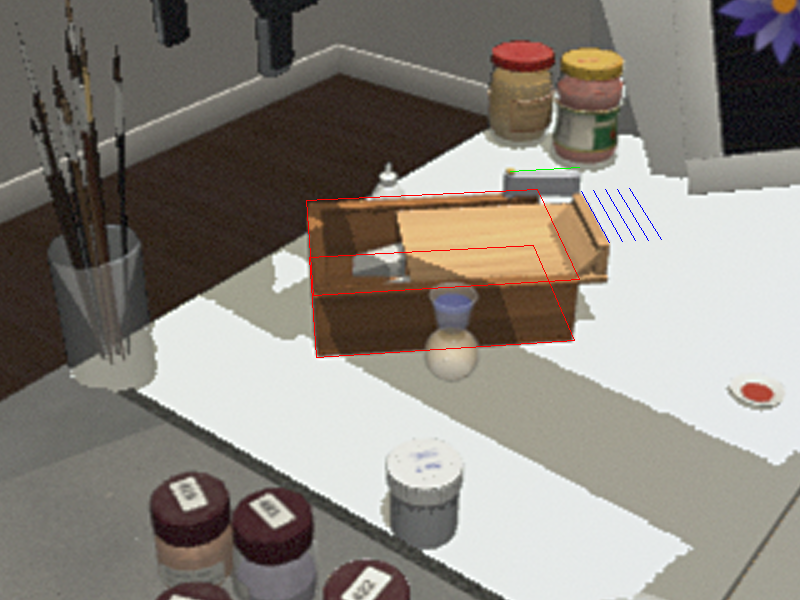

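View pics/side_fit.png

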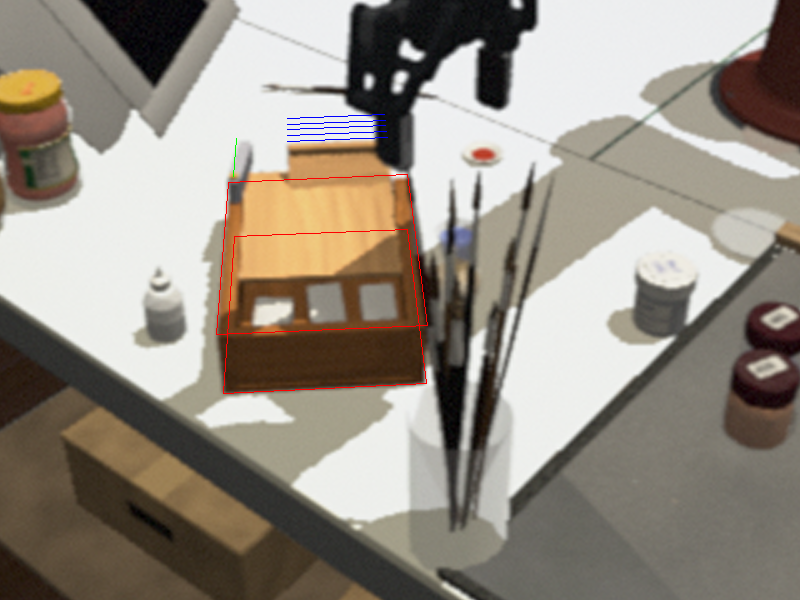

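```bash
cat > fit2.py <<'E'
from fit import *
P2=[c for i,c in enumerate(P) if i not in(6,)]+[((100,-75,56),'side',(220,334))]
s=least_squares(lambda p:np.concatenate([proj(ims[n],X(p,c))-f(q) for c,n,q in P2]),[.57,-.165,.76],loss='soft_l1');p=s.x
print(p,s.fun.reshape(-1,2).round(1).tolist())
def inv(w):
    d=np.array(w[:2])-p[:2];c,s_=np.cos(p[2]),np.sin(p[2]);return np.array([c*d[0]+s_*d[1],-s_*d[0]+c*d[1]])*1e3
for n,pts in [('scene',[(583,197),(607,243),(579,173)]),('side',[(289,145),(376,143),(248,143)])]:
    for q in pts: print(n,q,inv(atz(ims[n],*f(q),.078)).round(1))
print('frame',atz(ims['side'],*f((235,10)),0), atz(ims['scene'],*f((690,190)),0))
for c in [(-170,17.5,0),(-65-11,17.5,0),(-130,-110,0)]: print(c,X(p,c).round(4))
E
python3 fit2.py
```

```text
[ 0.57060868 -0.16311147  0.76217422] [[-0.2, 1.1], [0.6, 1.3], [-0.1, 1.1], [-0.7, -2.1], [-1.1, 1.5], [0.5, 1.4], [1.1, -2.0], [1.1, -1.0], [-0.6, -2.1], [-1.4, 0.0]]
scene (583, 197) [-122.6  -15.5]
scene (607, 243) [-122.3   60. ]
scene (579, 173) [-130.   -58.9]
side (289, 145) [-119.2  -24.2]
side (376, 143) [-117.    49.2]
side (248, 143) [-125.   -58.9]
frame [ 2.35201685e-01 -6.14640623e-01  1.11022302e-16] [ 0.48785508 -0.47067518  0.        ]
(-170, 17.5, 0) [ 0.4356 -0.2678  0.    ]
(-76, 17.5, 0) [ 0.5036 -0.2029  0.    ]
(-130, -110, 0) [ 0.5525 -0.3324  0.    ]
```

Call:
carry_out(series=[[-0.62,-0.88,0,0,0,-0.673,0],[-0.62,-0.88,0,0,0,-0.673,0],[-0.62,-0.88,0,0,0,-0.673,0],[-0.62,-0.88,0,0,0,-0.673,0],[-0.62,-0.88,0,0,0,-0.673,0],[-0.62,-0.88,0,0,0,-0.673,0],[-0.62,-0.88,0,0,0,-0.673,0],[-0.62,-0.88,0,0,0,-0.673,0],[-0.62,-0.88,0,0,0,-0.673,0],[-0.62,-0.88,0,0,0,-0.673,0],[-0.62,-0.88,0,0,0,-0.673,0],[-0.62,-0.88,0,0,0,-0.673,0]])

```text
t: 2.4
tool_pos: [0.4383, -0.2648, 0.2315]
tool_rot: [2.917, 1.166, 0.0]
contact_force: [0.2, -0.2, 0.2]
opening: 0.0004
```

Run:
```python
from h import *
from scipy.spatial.transform import Rotation as Ro
o=ctrl.get_obs();print(o['t'],o['tool_pos'],o['opening'],o['q'],o['contact_force'])
R=Ro.from_rotvec(o['tool_rot']).as_matrix();print(R.round(3))
im=ctrl.get_image('wrist');cv2.imwrite('pics/w1.png',im['frame'])
H=np.array(im['hand_eye']);print(H.round(3))
W=np.eye(4);W[:3,:3]=R;W[:3,3]=o['tool_pos'];C=np.linalg.inv(W@H)
im2=dict(im);im2['R']=C[:3,:3];im2['t']=C[:3,3]
for k,z in [('sample_case',0),('rail_face',.066),('catch_pivot',.068),('catch_end',.068)]:
    for m in ctrl.mark_of(im,k)[:2]:
        u,v=m['position'][0]*560,m['position'][1]*420
        print(k,round(m['p'],2),round(u),round(v),atz(im2,u,v,z).round(4))
```

```text
2.4 [ 0.43827155 -0.26481677  0.23147112] 0.0003702344865916359 [-6.88939539e-01 -2.22395958e-01  1.87118300e+00  2.71319118e-08
  1.49237692e+00  1.21377223e-01] [ 0.2322162  -0.22742903  0.20804551]
[[ 0.725  0.689  0.   ]
 [ 0.689 -0.725 -0.   ]
 [ 0.     0.    -1.   ]]
[[ 0.001 -0.947 -0.321  0.082]
 [ 1.     0.     0.001 -0.001]
 [-0.001 -0.321  0.947 -0.144]
 [ 0.     0.     0.     1.   ]]
sample_case 0.86 302 9 [ 0.5721 -0.1643  0.    ]
catch_pivot 0.62 378 83 [ 0.5647 -0.264   0.068 ]
catch_end 0.88 366 148 [ 0.5179 -0.3009  0.068 ]
```

View pics/w1.png

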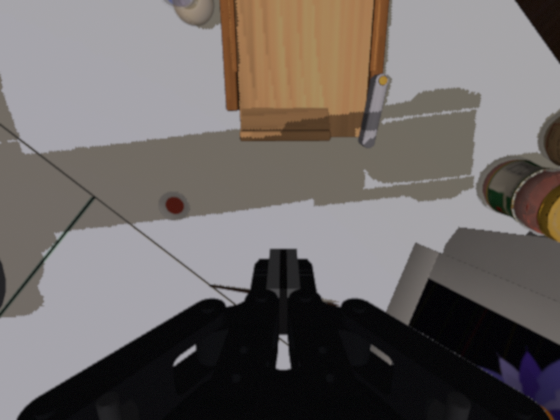

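Run:
```python
from h import *
from scipy.spatial.transform import Rotation as Ro
o=ctrl.get_obs()
im=ctrl.get_image('wrist')
W=np.eye(4);W[:3,:3]=Ro.from_rotvec(o['tool_rot']).as_matrix();W[:3,3]=o['tool_pos'];C=np.linalg.inv(W@np.array(im['hand_eye']))
im['R']=C[:3,:3];im['t']=C[:3,3]
p=[.5706,-.1631,.7622];c,s=np.cos(p[2]),np.sin(p[2])
def inv(w):
    d=np.array(w[:2])-p[:2];return np.array([c*d[0]+s*d[1],-s*d[0]+c*d[1]])*1e3
print('tcp',inv(o['tool_pos']))
for n,q,z in [('pivot',(383,80),.078),('cend',(366,146),.078),('rail',(240,132),.078),('rail',(330,132),.078),('railbot',(240,140),.05),('wallend+y',(232,110),.056),('w inner',(227,20),.056),('w outer -y',(389,20),.056)]:
    w=atz(im,*q,z);print(n,w.round(4),inv(w).round(1))
cv2.imwrite('pics/w1c.png',cv2.resize(im['frame'][50:200,200:400],(800,600),interpolation=cv2.INTER_CUBIC))
```

```text
tcp [-164.53177855   17.96658803]
pivot [ 0.5681 -0.2622  0.078 ] [-70.2 -69.9]
cend [ 0.5192 -0.295   0.078 ] [-128.3  -60. ]
rail [ 0.4469 -0.2009  0.078 ] [-115.6   58. ]
rail [ 0.5047 -0.2612  0.078 ] [-115.4  -25.4]
railbot [ 0.4361 -0.2057  0.05  ] [-126.7   62.1]
wallend+y [ 0.4536 -0.1809  0.056 ] [-96.9  67.9]
w inner [ 0.5092 -0.1269  0.056 ] [-19.4  68.5]
w outer -y [ 0.6097 -0.2317  0.056 ] [-19.1 -76.6]
```

View pics/w1c.png

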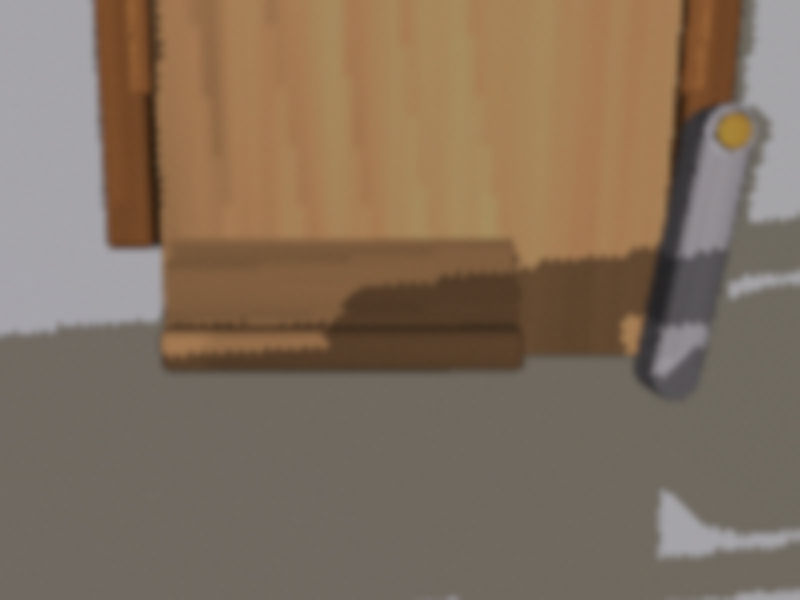

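Call:
carry_out(series=[[0,0,-0.86,0,0,0,0],[0,0,-0.86,0,0,0,0],[0,0,-0.86,0,0,0,0],[0,0,-0.86,0,0,0,0],[0,0,-0.86,0,0,0,0],[0,0,-0.86,0,0,0,0],[0,0,-0.86,0,0,0,0],[0,0,-0.86,0,0,0,0],[0.3,0.286,0,0,0,0,0],[0.3,0.286,0,0,0,0,0],[0.29,0.276,0,0,0,0,0],[0,0,0,0,0,0,0]])

```text
t: 3.9
tool_pos: [0.4633, -0.2422, 0.0609]
tool_rot: [2.912, 1.173, 0.003]
contact_force: [-0.1, -0.3, -0.2]
opening: -0.0002
```

Call:
carry_out(series=[[0.145,0.138,0,0,0,0,0],[0.145,0.138,0,0,0,0,0],[0.145,0.138,0,0,0,0,0],[0.145,0.138,0,0,0,0,0],[0.145,0.138,0,0,0,0,0],[0.145,0.138,0,0,0,0,0],[0.145,0.138,0,0,0,0,0],[0.145,0.138,0,0,0,0,0],[0.145,0.138,0,0,0,0,0]])

```text
t: 4.8
tool_pos: [0.4941, -0.2114, 0.0593]
tool_rot: [-2.915, -1.17, 0.0]
contact_force: [-1.3, -1.4, 1.8]
opening: -0.0002
```

```bash
cat > look.py <<'E'
import sys
from h import *
from scipy.spatial.transform import Rotation as Ro
p=[.5706,-.1631,.7622];c,s=np.cos(p[2]),np.sin(p[2])
def inv(w):
    d=np.array(w[:2])-p[:2];return np.array([c*d[0]+s*d[1],-s*d[0]+c*d[1]])*1e3
o=ctrl.get_obs();print('t',o['t'],'tcp',inv(o['tool_pos']).round(1),o['tool_pos'].round(4) if hasattr(o['tool_pos'],'round') else o['tool_pos']);fc=o['contact_force']
print('F case',round(c*fc[0]+s*fc[1],2),round(-s*fc[0]+c*fc[1],2),round(fc[2],2))
x0,y0,x1,y1=200,110,420,275
a=ctrl.get_image('scene')['frame'][130:280,220:420];b=ctrl.get_image('side')['frame'][130:280,180:380]
cv2.imwrite(f'pics/{sys.argv[1]}.png',np.hstack([cv2.resize(i,(400,300),interpolation=cv2.INTER_CUBIC) for i in(a,b)]))
E
python3 look.py l1
```

```text
t 4.8 tcp [-88.7  17.9] [ 0.4941 -0.2114  0.0593]
F case -1.88 -0.1 1.78
```

View pics/l1.png

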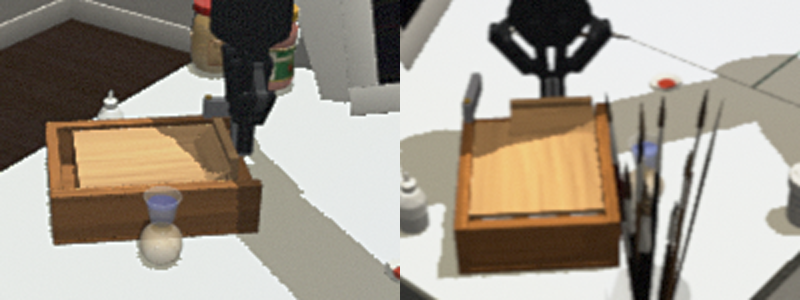

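Call:
carry_out(series=[[0.087,0.083,0,0,0,0,0],[0.087,0.083,0,0,0,0,0],[0.087,0.083,0,0,0,0,0],[0.058,0.055,0,0,0,0,0]])

```text
t: 5.3
tool_pos: [0.5017, -0.2038, 0.059]
tool_rot: [-2.915, -1.17, 0.001]
contact_force: [-1.3, -0.9, 0.9]
opening: 0.0001
```

Call:
carry_out(series=[[0.03,0.028,0,0,0,0,0],[0.03,0.028,0,0,0,0,0],[0,0,0,0,0,0,0]])

```text
t: 5.6
tool_pos: [0.5034, -0.2026, 0.0591]
tool_rot: [-2.915, -1.17, -0.0]
contact_force: [-1.0, -0.1, -0.9]
opening: -0.0
```

```bash
python3 look.py l2
```

```text
t 5.6 tcp [-75.9  17.9] [ 0.5034 -0.2026  0.0591]
F case -0.8 0.57 -0.87
```

View pics/l2.png

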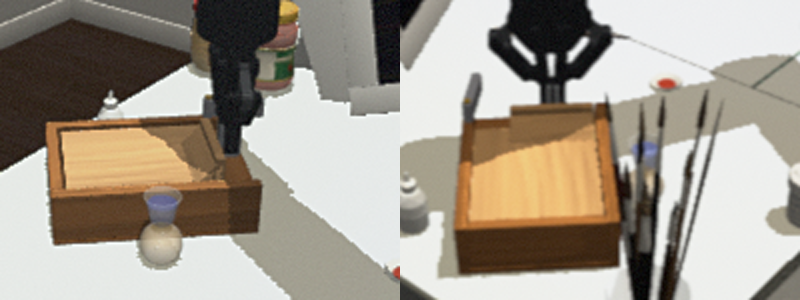

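No end stop felt yet; continue in 1 mm steps.

Call:
carry_out(series=[[0.03,0.028,0,0,0,0,0],[0.03,0.028,0,0,0,0,0],[0,0,0,0,0,0,0]])

```text
t: 6.0
tool_pos: [0.5048, -0.2015, 0.0593]
tool_rot: [2.915, 1.17, -0.001]
contact_force: [-2.3, -1.0, -0.2]
opening: -0.0005
```

Call:
carry_out(series=[[0.03,0.028,0,0,0,0,0],[0.03,0.028,0,0,0,0,0],[0,0,0,0,0,0,0]])

```text
t: 6.3
tool_pos: [0.5049, -0.2014, 0.0594]
tool_rot: [2.914, 1.17, -0.008]
contact_force: [-8.1, -5.7, 2.5]
opening: -0.0003
```

Call:
carry_out(series=[[0.03,0.028,0,0,0,0,0],[0,0,0,0,0,0,0]])

```text
t: 6.5
tool_pos: [0.5049, -0.2014, 0.0594]
tool_rot: [2.914, 1.17, -0.011]
contact_force: [-11.2, -8.3, 3.6]
opening: -0.0001
```

Call:
carry_out(series=[[-0.3,-0.286,0,0,0,0,0],[-0.3,-0.286,0,0,0,0,0],[-0.3,-0.286,0,0,0,0,0],[0,0,0.8,0,0,0,0],[0,0,0.8,0,0,0,0],[0,0,0.8,0,0,0,0],[0,0,0,0,0,0,0]])

```text
t: 7.2
tool_pos: [0.4864, -0.2222, 0.1228]
tool_rot: [2.911, 1.167, 0.007]
contact_force: [0.2, -0.5, 0.0]
opening: -0.0001
```

```bash
python3 look.py l3
python3 - <<'E'
from h import *
im=ctrl.get_image('wrist');cv2.imwrite('pics/w3.png',im['frame'])
E
```

```text
t 7.2 tcp [-101.7   15.4] [ 0.4864 -0.2222  0.1228]
F case -0.2 -0.5 0.04
```

View pics/w3.png

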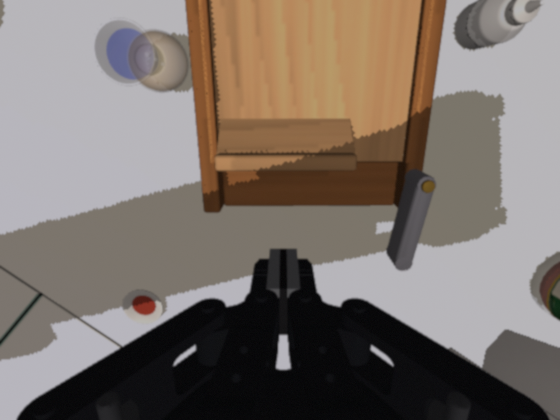

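View pics/l3.png

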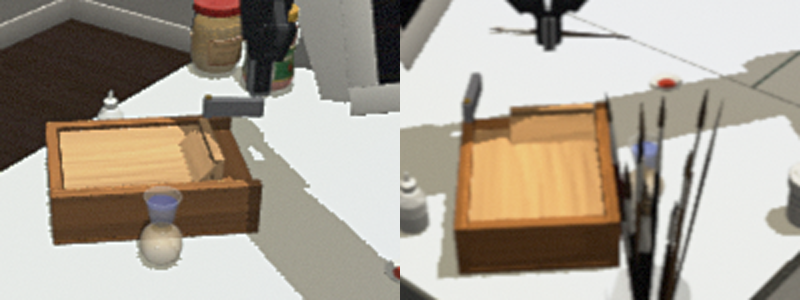

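Call:
carry_out(series=[[0.466,-0.665,0,0,0,0,0],[0.466,-0.665,0,0,0,0,0],[0.466,-0.665,0,0,0,0,0],[0.466,-0.665,0,0,0,0,0],[0.466,-0.665,0,0,0,0,0],[0.466,-0.665,0,0,0,0,0],[0,0,0,0,0,0,0],[0,0,0,0,0,0,0]])

```text
t: 8.15
tool_pos: [0.5536, -0.3198, 0.1175]
tool_rot: [-2.913, -1.168, 0.002]
contact_force: [-0.5, 0.4, -0.6]
opening: -0.0
```

```bash
python3 look.py l4
python3 - <<'E'
from h import *
im=ctrl.get_image('wrist');cv2.imwrite('pics/w4.png',im['frame'])
E
```

```text
t 8.15 tcp [-120.5 -101.6] [ 0.5536 -0.3198  0.1175]
F case -0.09 0.6 -0.6
```

View pics/w4.png

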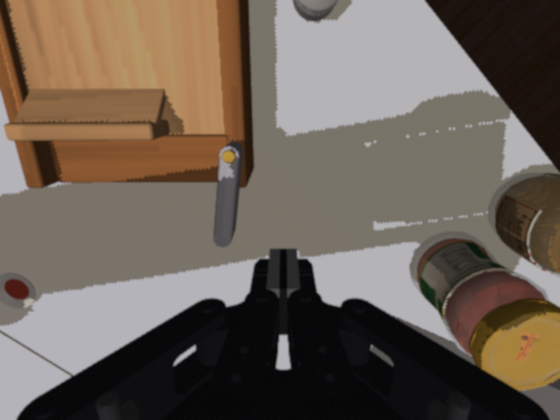

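View pics/l4.png

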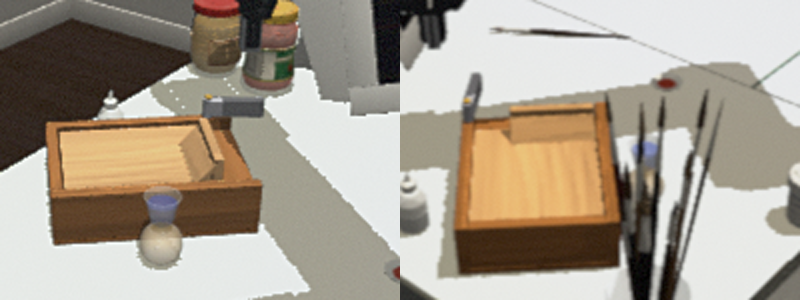

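Call:
carry_out(series=[[0,0,-0.73,0,0,0,0],[0,0,-0.73,0,0,0,0],[0,0,-0.73,0,0,0,0],[0,0,0,0,0,0,0]])

```text
t: 8.7
tool_pos: [0.5522, -0.3185, 0.0608]
tool_rot: [-2.91, -1.168, 0.005]
contact_force: [-1.2, -0.7, -1.0]
opening: 0.0001
```

```bash
cat > wp.py <<'E'
from h import *
import sys,json
p=[.5706,-.1631,.7622];c,s=np.cos(p[2]),np.sin(p[2])
def X(q): return np.array([p[0]+c*q[0]/1e3-s*q[1]/1e3,p[1]+s*q[0]/1e3+c*q[1]/1e3])
def go(wps,step=7):
    cur=X2=np.array(ctrl.get_obs()['tool_pos'])[:2]
    print('start',cur,ctrl.get_obs()['tool_pos'][2])
    for w in wps:
        d=X(w)-cur;n=max(1,int(np.ceil(np.linalg.norm(d)*1e3/step)));print(w,n,'rows of',(d/n/.025).round(3));cur=X(w)
E
python3 -c "
from wp import *
go([(-124,-83),(-122.5,-69),(-116,-58),(-107,-49),(-98,-44),(-90,-38)])"
```

```text
start [ 0.55219409 -0.31845308] 0.06082278549566766
(-124, -83) 3 rows of [-0.186  0.129]
(-122.5, -69) 3 rows of [-0.114  0.149]
(-116, -58) 2 rows of [-0.058  0.249]
(-107, -49) 2 rows of [0.006 0.254]
(-98, -44) 2 rows of [0.061 0.197]
(-90, -38) 2 rows of [0.033 0.197]
```

Raise by ~2 mm on the way and sweep the first part.

Call:
carry_out(series=[[-0.186,0.129,0.04,0,0,0,0],[-0.186,0.129,0.04,0,0,0,0],[-0.186,0.129,0,0,0,0,0],[-0.114,0.149,0,0,0,0,0],[-0.114,0.149,0,0,0,0,0],[-0.114,0.149,0,0,0,0,0],[0,0,0,0,0,0,0]])

```text
t: 9.4
tool_pos: [0.5319, -0.2993, 0.067]
tool_rot: [2.915, 1.17, 0.001]
contact_force: [0.0, -0.2, 1.5]
opening: -0.0004
```

```bash
python3 look.py l5
python3 - <<'E'
from wp import *
im=ctrl.get_image('wrist');cv2.imwrite('pics/w5.png',im['frame'])
go([(-116,-58),(-107,-49),(-98,-44),(-90,-38)])
E
```

```text
t 9.4 tcp [-122.   -71.8] [ 0.5319 -0.2993  0.067 ]
F case -0.09 -0.14 1.48
start [ 0.53206066 -0.29950171] 0.06661128080358464
(-116, -58) 3 rows of [-0.071  0.191]
(-107, -49) 2 rows of [0.006 0.254]
(-98, -44) 2 rows of [0.061 0.197]
(-90, -38) 2 rows of [0.033 0.197]
```

View pics/w5.png

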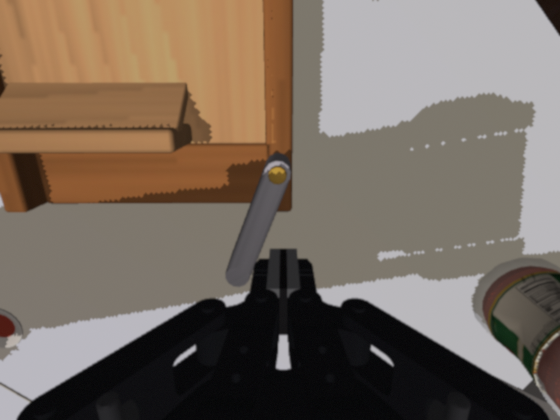

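Call:
carry_out(series=[[-0.071,0.191,-0.05,0,0,0,0],[-0.071,0.191,-0.05,0,0,0,0],[-0.071,0.191,0,0,0,0,0],[0.006,0.254,0,0,0,0,0],[0.006,0.254,0,0,0,0,0],[0,0,0,0,0,0,0]])

```text
t: 10.15
tool_pos: [0.5267, -0.2712, 0.0636]
tool_rot: [-2.914, -1.171, 0.0]
contact_force: [-0.6, -0.4, -0.4]
opening: 0.0003
```

```bash
python3 look.py l6
python3 - <<'E'
from wp import *
im=ctrl.get_image('wrist');cv2.imwrite('pics/w6.png',im['frame'])
go([(-98,-44),(-91,-36),(-87,-32)])
E
```

```text
t 10.15 tcp [-106.4  -47.9] [ 0.5267 -0.2712  0.0636]
F case -0.74 0.13 -0.39
start [ 0.52696971 -0.27209696] 0.06388037810827231
(-98, -44) 2 rows of [0.063 0.19 ]
(-91, -36) 2 rows of [-0.009  0.212]
(-87, -32) 1 rows of [0.005 0.226]
```

View pics/w6.png

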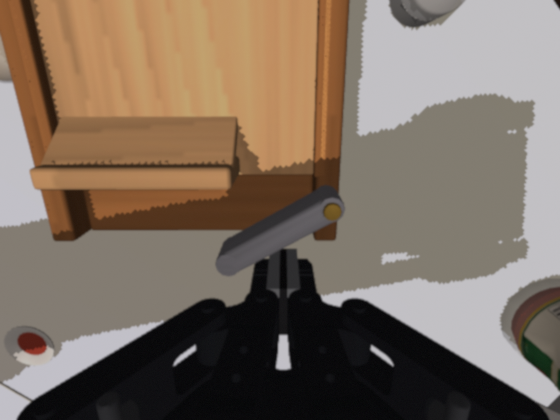

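Call:
carry_out(series=[[0.063,0.19,0,0,0,0,0],[0.063,0.19,0,0,0,0,0],[-0.009,0.212,0,0,0,0,0],[-0.009,0.212,0,0,0,0,0],[0,0,0,0,0,0,0]])

```text
t: 10.8
tool_pos: [0.5298, -0.2515, 0.0641]
tool_rot: [-2.915, -1.171, -0.001]
contact_force: [-0.3, -0.1, 0.3]
opening: -0.0001
```

Call:
carry_out(series=[[0.05,0.05,0,0,0,0,0],[0.05,0.05,0,0,0,0,0],[0,0,0,0,0,0,0]])

```text
t: 11.1
tool_pos: [0.5311, -0.2503, 0.0639]
tool_rot: [-2.915, -1.17, 0.005]
contact_force: [-4.9, -1.7, 2.9]
opening: 0.0003
```

```bash
python3 look.py l7
python3 - <<'E'
from wp import *
im=ctrl.get_image('wrist');cv2.imwrite('pics/w7.png',im['frame'])
E
```

```text
t 11.1 tcp [-88.8 -35.8] [ 0.5311 -0.2503  0.0639]
F case -4.69 2.13 2.92
```

View pics/w7.png

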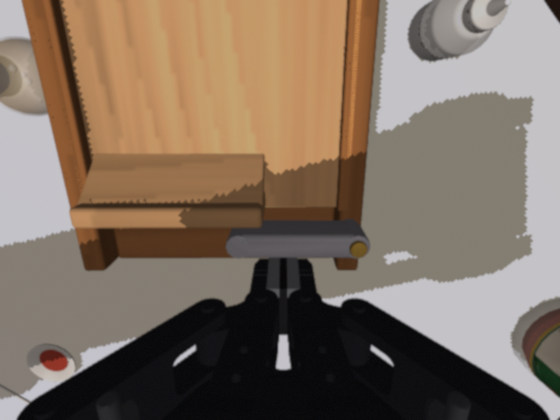

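Call:
carry_out(series=[[0.045,0.045,0,0,0,0,0],[0.03,0.03,0,0,0,0,0],[0,0,0,0,0,0,0]])

```text
t: 11.55
tool_pos: [0.5312, -0.2502, 0.0639]
tool_rot: [2.915, 1.17, -0.013]
contact_force: [-12.0, -7.3, 4.5]
opening: -0.0001
```

Call:
carry_out(series=[[-0.3,-0.286,0,0,0,0,0],[-0.3,-0.286,0,0,0,0,0],[-0.3,-0.286,0,0,0,0,0],[0,0,0.8,0,0,0,0],[0,0,0.8,0,0,0,0],[-0.3,-0.286,0.8,0,0,0,0],[-0.3,-0.286,0.8,0,0,0,0],[-0.3,-0.286,0.8,0,0,0,0],[0,0,0.8,0,0,0,0],[0,0,0,0,0,0,0],[0,0,0,0,0,0,0]])

```text
t: 12.65
tool_pos: [0.489, -0.2912, 0.184]
tool_rot: [2.915, 1.169, 0.001]
contact_force: [-0.2, 0.0, -0.1]
opening: -0.0
```

```bash
python3 look.py l8
python3 - <<'E'
from h import *
from scipy.spatial.transform import Rotation as Ro
from look import inv
o=ctrl.get_obs()
im=ctrl.get_image('wrist');f=im['frame']
cv2.imwrite('pics/w8.png',f)
W=np.eye(4);W[:3,:3]=Ro.from_rotvec(o['tool_rot']).as_matrix();W[:3,3]=o['tool_pos'];C=np.linalg.inv(W@np.array(im['hand_eye']))
im['R']=C[:3,:3];im['t']=C[:3,3]
for k,z in [('rail_face',.066),('catch_pivot',.068),('catch_end',.068)]:
    for m in ctrl.mark_of(im,k)[:2]:
        u,v=m['position'][0]*560,m['position'][1]*420
        print(k,round(m['p'],2),round(u),round(v),inv(atz(im,u,v,z)).round(1))
E
```

```text
t 12.65 tcp [-147.5  -36.3] [ 0.489  -0.2912  0.184 ]
F case -0.14 0.19 -0.08
t 12.75 tcp [-147.4  -35.3] [ 0.4884 -0.2904  0.1823]
F case -0.21 0.33 0.3Traceback (most recent call last):
  File "<stdin>", line 3, in <module>
  File "look.py", line 11, in <module>
    cv2.imwrite(f'pics/{sys.argv[1]}.png',np.hstack([cv2.resize(i,(400,300),interpolation=cv2.INTER_CUBIC) for i in(a,b)]))
                        ~~~~~~~~^^^
IndexError: list index out of range
```

View pics/l8.png

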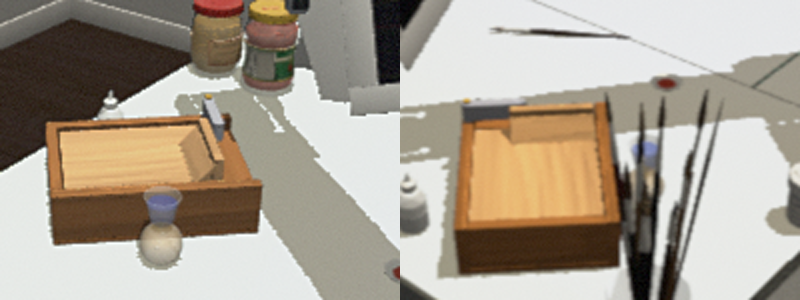

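```bash
cat > w8.py <<'E'
from look import *
o=ctrl.get_obs()
im=ctrl.get_image('wrist')
cv2.imwrite('pics/w8.png',im['frame'])
W=np.eye(4);W[:3,:3]=Ro.from_rotvec(o['tool_rot']).as_matrix();W[:3,3]=o['tool_pos'];C=np.linalg.inv(W@np.array(im['hand_eye']))
im['R']=C[:3,:3];im['t']=C[:3,3]
for k,z in [('rail_face',.066),('catch_pivot',.068),('catch_end',.068)]:
    for m in ctrl.mark_of(im,k)[:2]:
        u,v=m['position'][0]*560,m['position'][1]*420
        print(k,round(m['p'],2),round(u),round(v),inv(atz(im,u,v,z)).round(1))
sc=ctrl.get_image('scene')
for k,z in [('flask_mid',.035),('dropper_mid',.033),('paste_mid',.027)]:
    for m in ctrl.mark_of(sc,k)[:1]: print(k,atz(sc,m['position'][0]*560,m['position'][1]*420,z).round(4))
E
python3 w8.py l9
```

```text
t 12.85 tcp [-147.3  -35.3] [ 0.4884 -0.2904  0.1823]
F case 0.05 -0.54 -0.03
rail_face 0.61 216 92 [-63.8  17.7]
rail_face 0.59 251 103 [-71.8 -10.1]
catch_pivot 0.74 325 104 [-72.1 -67.6]
catch_end 0.68 248 104 [-72.2  -7.6]
flask_mid [ 0.491  -0.0811  0.035 ]
dropper_mid [ 0.6731 -0.2345  0.033 ]
paste_mid [0.4165 0.0546 0.027 ]
```

View pics/w8.png

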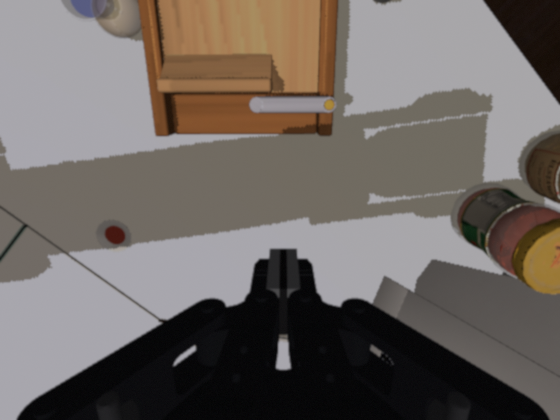

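```bash
python3 -c "
from station import ctrl
print(ctrl.finish_job())"
```

```text
the job is handed in; nothing more can be done
None
```

The case is closed and latched, and the job was handed in at about 13 s on the robot's clock. With the fingers shut, I pushed the cover's rail along the case's +x until it stopped moving and the force rose to about 14 N. I then swept the catch round until it hit its stop, again at about 14 N, and pulled the arm clear.

**Last checks, from the wrist camera:**
- **Cover:** the rail face measured (-64, 18) mm, against (-65, 17.5) mm when home.
- **Catch:** the pivot measured (-72, -68) mm and the free end (-72, -8) mm. That is straight across behind the rail, at about 1.57 rad.
- **Contact:** the force reading was about zero after backing off, and the gripper was clear of everything.

**Disagreements:**
- **Flask:** the network placed it about 11 mm from its first reading. In the scene pictures it stayed at the same pixels, about (300, 252), so I took that as network error.
- **Dropper bottle:** its reading moved about 6 mm, which I also took as network error. In the pictures it looked unmoved.
- **Case position:** it differed by 2–3 mm between cameras. The contact stops made that unimportant.
- **Wedges:** they can't be seen under the closed cover. I did not touch them.

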